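# Push the filter slide out of the magnifier lamp base with the release pin

### The arm

A 7-joint arm with a two-finger parallel gripper is mounted at the origin on the work surface. World frame = base frame: x ahead of the robot, y to its left, z up, the work surface at z = 0. Lengths are in mm, angles in degrees, forces in N, time in s.
With the tool pointing down it reaches from about 350 to 900 mm from the base axis. Payload 8.1 kg.
Tool frame: the origin (TCP) lies at the very end of the fingers, on their centre line; the grasp point (between the pads) lies 19 mm behind it; y points along the fingers, x is the direction in which the jaws open and shut, and the axes are right-handed (so a half turn about y gives the same grasp; the last joint's range is limited). The gripper opens to 92 mm and grips with 3 to 60 N. Pads are 19 mm wide; open, the fingers measure 130 mm over their backs; the gripper's body (75 mm by 190 mm) begins 47 mm behind the grasp point.
Start: joints at [64.882, 24.895, 1.432, 90.138, -0.665, 64.973, -4.303], TCP at [205.93, -590.114, 226.742] pointing down, gripper open.
Joint ranges: [-149.89, 149.89], [-25.12, 119.58], [-72.63, 75.52], [4.76, 147.25], [-75.54, 255.54], [6.69, 114.76], [-157.13, 157.13]. Speed limits (degrees/s): [127.2, 127.2, 172.46, 172.46, 180, 180, 180].

### API

Orientations are given as a 3x3 rotation matrix whose columns are the frame's x, y, z axes.
In Python, from rig import * gives the robot as it stands.
- The arm moves only by the tool send_rows, never from a script. Its argument "plan" is a list of rows, each an object of numbers: "dx", "dy", "dz": the shift along the tool's x, y, z in units of 25 mm (1.0 is 25 mm); "wx", "wy", "wz": the turn, a rotation vector about the tool's x, y, z in units of 6 degrees (1.0 is 6 degrees); "hand": the finger opening in mm, from 0 to 91.8. In form: [{"dx": .., "dy": .., "dz": .., "wx": .., "wy": .., "wz": .., "hand": ..}, ...]. A call has 1 to 8 rows; each row is the pose to reach, as a shift and turn from the pose commanded when the call began, along the tool's axes at that moment; what a row does not reach only later rows make up. A row lasts 1/8 s, in which the tool goes at most 62.5 mm and 10.7 degrees, less where a joint would pass 70% of its speed; a pose out of reach is approached as far as the arm can. A call with a gripper value outside its range is refused whole. The fingers move at their own pace and stop on an object; "force" is the grip in N (left out, the last holds). Time passes only in rows, so rows that repeat a pose let the fingers close. It gives the time, the measured TCP pose, the force and the opening at its end, in the units of the state.
- observe(): the state, without advancing time (a new reading comes with each control period).
- snapshot(name): name is "scene" or "side" or "wrist"; returns the picture (480x640x3 uint8, blue, green, red); there is no depth.
- calibration(name): a dict with "K" (3x3 intrinsics, pixels), "k1" (the pictures are not rectified: a ray, as slopes to the right and down, at radius r is drawn at 1 + k1 r^2 times it, then the intrinsics apply), "rvec" (rotation vector, rad) and "tvec" (3), from world to camera coordinates, as OpenCV has them; the wrist camera has in their place "hand_eye" (4x4, takes a point from camera to tool coordinates, whose origin is the TCP and whose axes are the tool frame's). Camera axes: x right, y down, z forward; pixel columns grow to the right and rows downward; lengths in mm; the calibration is good to about 2 mm. A picture is of the moment at which its call begins: read the wrist's pose just before it. calibration takes no time and is no camera call.
- job_done(): hands the job in, once; it reports no verdict.
Trained networks look in the newest picture that a camera, given by its name, has taken for a name from the list of things; names that differ only in an ending like _2 or _b are one class to them, and where a whole thing is asked for, a point or a joint stands for the part that bears it (a point fixed in the world has none). Each returns a list of dicts, best first, with "score" (0 to 1); they miss things now and then, are a little off and sometimes report something else, mostly with a low value. They report only what shows in the picture. A call takes as long as a camera call. They do not tell look-alikes from the thing itself.
- recognise(query, camera): "bbox" ([centre column, centre row, width, height] in pixels, round what is visible of it).
- landmark_of(query, camera): "centre" ([column, row] in pixels: a listed point, or the origin of a listed thing).
The state is a dict: "clock": time; "q": joint angles; "joint_vel": joint speeds; "tau": joint torques, N m; "ee_pos": TCP position; "tcp_rot": TCP orientation; "wrist_force": force on the tool from outside, world axes, zero at the start; "wrist_torque": the same for the moment, N m; "gripper_width": finger opening in mm.
Only numpy, scipy, OpenCV 4.12 (cv2) and the standard library are available. Lean on these libraries where they do the work, as an engineer would, in place of code of your own. Each camera call takes 0.05 s, during which the arm holds its last target.

### The job

Take the release pin (the tool with the square handle) out of the tool rack and use its tip to press the recessed release button in the filter slide of the magnifier lamp base. Keeping the button held down all the way, push the slide out from under the hood to its stop, then lift the pin off and stand it back upright in the free hole of the rack.

Things in the scene. Friction and masses are not known exactly. Their poses are not given: they have to be found in the camera images.
- release_pin: Steel tool, 0.16 kg, upright in one of the rack's holes: square handle 24 x 24 mm, 60 tall (z = 6 to 66), guard disc 40 across, 6 thick, then a round pin 10 thick with its flat tip at z = -46. Origin on the axis at the disc's underside, z up, x and y square to the handle's flats. The other two tools (not needed) have a round handle (32 wide, top 48 over the rack) and a ball (36 wide, top 66).
- rack: Fixed open-fronted tool rack: plate 80 x 260 mm, its top 70 mm above the bench, with three square 24 mm through holes at y = -80, 0, 80 (x = 0). Origin at the centre of its underside on the bench, y along its length. Tools hang by their discs on the plate; 56 mm free under the plate. The release pin starts in any of the holes; its own hole is the only free one.
- lamp_base: Fixed grey base of a magnifier lamp, 220 x 130 mm, top 44 mm above the bench; origin at the centre of its underside. The 62 mm wide bare metal filter slide runs along its x axis, flush with its top, and goes out towards +x. A hood (x = 20 to 100, top at 61, with a socket up to 75) covers the slide's lens end. The black rocker switch (x = -20, y = -49, top at 51) is not used.
- release_top (a point): Centre of the top of the dark square release button, 24 mm wide, filling a 26 mm square recess in the filter slide, 10 mm below the slide's top. With the slide shut and the button up it is at x = -65, y = 0 mm of the lamp base, 34 mm above the bench. It travels with the slide and goes down with the button.
- release_button (a joint): How far the button is pressed down, in m: 0 up, 0.006 fully down against its stop. A spring takes 2 N to start and 5 N at full depth. The slide's latch is free from 0.004 on; pressed less, the slide is locked. The button springs up when let go.
- filter_slide (a joint): How far the slide is out along the lamp base's +x, in m: 0 shut, 0.060 fully out against its stop. It stays where it is left (friction about 1.5 N, hardly more when moved slowly).
There are look-alikes about, which are no part of the job. What is shaped like the release_pin but brown is not meant.

How it is judged:
By the outcome, as a careful person would: the job done as asked, in the order asked, and still so for the second after the job is handed in, with the robot touching nothing.
It also fails if it takes over 51 s, if anything falls off the work surface, if the arm or the gripper's body presses on something with over 40 N, if the wrist force passes 120 N, or if a joint passes its speed limit or range.

## Working session

There is one attempt and no reset: what is moved stays moved. The work goes in short steps, Python scripts to look and compute and a tool call to move; the robot and the scene stay as the last step left them, time stands still between calls to the robot, and variables do not carry over. Pictures are saved under pics/ and viewed, and the job is handed in when it is done.

Besides the shell and the picture viewer there is one more tool, called by a JSON object that holds its "api" and its "payload". send_rows: Moves the arm, as the interface text tells. Its arguments: {"type":"object","properties":{"plan":{"type":"array","items":{"type":"object","properties":{"dx":{"type":"number"},"dy":{"type":"number"},"dz":{"type":"number"},"wx":{"type":"number"},"wy":{"type":"number"},"wz":{"type":"number"},"hand":{"type":"number"}}}},"force":{"type":"number"}},"required":["plan"]}

```bash
mkdir -p pics; ls; python3 - <<'E'
from rig import *
import cv2,numpy as np
s=observe(); print(s)
for n in ["scene","side","wrist"]:
    im=snapshot(n); cv2.imwrite(f"pics/{n}0.png",im); c=calibration(n); print(n,c)
    for q in ["release_pin","rack","lamp_base","release_top"]:
        print(q,[(np.round(d['bbox']).tolist(),round(d['score'],2)) for d in recognise(q,n)][:4],[(np.round(d['centre'],1).tolist(),round(d['score'],2)) for d in landmark_of(q,n)][:4])
print(observe()['clock'])
E
```

```text
pics
{'clock': 0.0, 'q': array([64.88290453, 24.93661098,  1.43137712, 90.18957038, -0.66478305,
       64.97261662, -4.30180843]), 'joint_vel': array([-0.042723  ,  0.04519042,  0.01756685,  0.01570933,  0.0828798 ,
       -0.02815065, -0.08451308]), 'tau': array([ 3.61220191e-04, -6.67851019e+01,  9.85473208e-01, -3.14471376e+01,
       -6.03116490e-02,  4.28116391e-02,  1.67823614e-04]), 'ee_pos': array([ 205.71117958, -589.63324521,  225.94018376]), 'tcp_rot': array([[ 3.29444646e-01, -6.54936691e-04,  9.44174664e-01],
       [-9.44173581e-01,  1.43706133e-03,  3.29445265e-01],
       [-1.57260269e-03, -9.99998753e-01, -1.44941759e-04]]), 'wrist_force': array([-0.37495482, -0.02716346,  0.30409349]), 'wrist_torque': array([ 0.00261088, -0.03930954,  0.0349087 ]), 'gripper_width': 91.49533398613515}
scene {'K': array([[552.16291732,   0.        , 315.85960791],
       [  0.        , 552.16291732, 247.89515933],
       [  0.        ,   0.        ,   1.        ]]), 'k1': -0.05162836285957166, 'rvec': array([ 1.67030471,  2.13823752, -0.62614309]), 'tvec': array([  41.06662533, -450.
[... 1041 characters left out ...]
 0.87), ([306.6, 207.7], 0.51)]
release_top [([314.0, 347.0, 11.0, 11.0], 0.43)] []
wrist {'K': array([[423.31849042,   0.        , 321.32019422],
       [  0.        , 423.31849042, 236.18078491],
       [  0.        ,   0.        ,   1.        ]]), 'k1': -0.08817765396958964, 'hand_eye': array([[ 9.99999591e-01,  3.84317552e-04,  8.19300423e-04,
        -6.36955334e-01],
       [-6.58800134e-04, -3.11533856e-01,  9.50234825e-01,
        -1.58115010e+02],
       [ 6.20431742e-04, -9.50234975e-01, -3.11533476e-01,
         8.45253369e+01],
       [ 0.00000000e+00,  0.00000000e+00,  0.00000000e+00,
         1.00000000e+00]])}
release_pin [] []
rack [] []
lamp_base [] []
release_top [] []
1.35
```

View pics.

View pics/scene0.png

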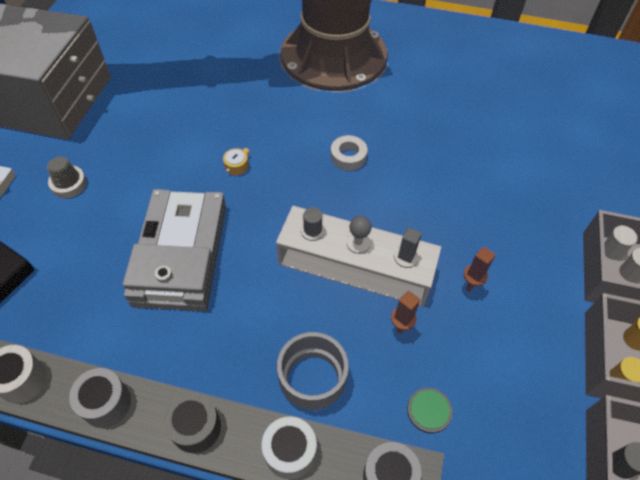

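View pics/side0.png

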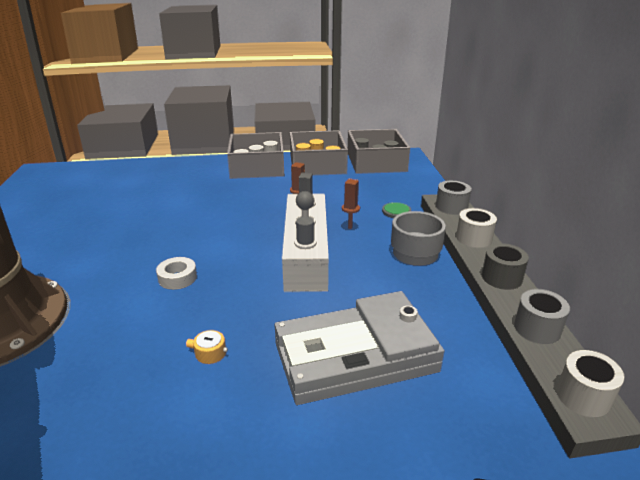

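```bash
cat > h.py <<'E'
from rig import *
import cv2,numpy as np
def campose(n,s=None):
    c=calibration(n)
    if n=="wrist":
        T=c["hand_eye"]; s=s or observe()
        R=s['tcp_rot']@T[:3,:3]; p=s['tcp_rot']@T[:3,3]+s['ee_pos']
        return c,R,p
    Rc=cv2.Rodrigues(c["rvec"])[0]; return c,Rc.T,-Rc.T@c["tvec"]
def ray(n,px,cp=None):
    c,R,p=cp or campose(n)
    D=np.array([c["k1"],0,0,0])
    u=cv2.undistortPoints(np.array([[px]],float),c["K"],D)[0,0]
    return p,R@np.array([u[0],u[1],1.])
def atz(n,px,z,cp=None):
    p,d=ray(n,px,cp); return p+d*(z-p[2])/d[2]
def proj(n,X,cp=None):
    c,R,p=cp or campose(n)
    Xc=(np.atleast_2d(X)-p)@R
    return cv2.projectPoints(Xc,np.zeros(3),np.zeros(3),c["K"],np.array([c["k1"],0,0,0]))[0][:,0]
E
python3 - <<'E'
from h import *
print("pin handle top",atz("scene",(410.5,234),136))
print("button",atz("scene",(183,211),34))
print("lampO",atz("scene",(179.6,252.1),0), atz("side",(352.6,355),0))
print("button side",atz("side",(314,345),34))
print("rack",atz("scene",(352.9,264.5),0),atz("side",(305.2,257.3),0))
for q,px,z in [("disc pin",(406,261),70),("disc ball",(358,244),70),("disc round",(312,231),70)]: print(q,atz("scene",px,z))
for a,s,x0,y0,w,h in [("scene",4,100,170,150,150),("scene",4,260,190,200,130)]:
    im=cv2.imread(f"pics/{a}0.png")[y0:y0+h,x0:x0+w]; cv2.imwrite(f"pics/c_{a}{x0}.png",cv2.resize(im,None,fx=s,fy=s,interpolation=cv2.INTER_CUBIC))
E
```

```text
pin handle top [557.13134099 243.34511226 136.        ]
button [ 534.29366022 -156.49679887   34.        ]
lampO [ 599.30072601 -144.56824141    0.        ] [ 600.10769177 -134.60749708    0.        ]
button side [ 540.44871024 -143.37690963   34.        ]
rack [549.03148288 160.54715801   0.        ] [549.2949161  148.17373911   0.        ]
disc pin [564.22015059 247.09448481  70.        ]
disc ball [550.93499873 165.00490715  70.        ]
disc round [544.23070132  85.10354307  70.        ]
```

View pics/c_scene100.png

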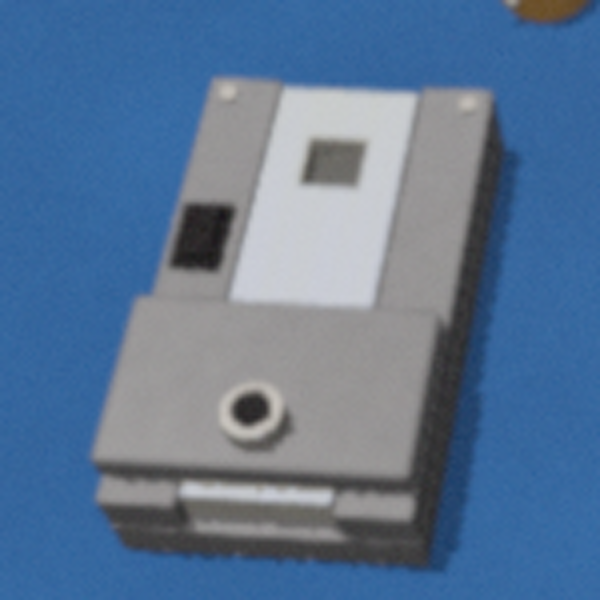

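View pics/c_scene260.png

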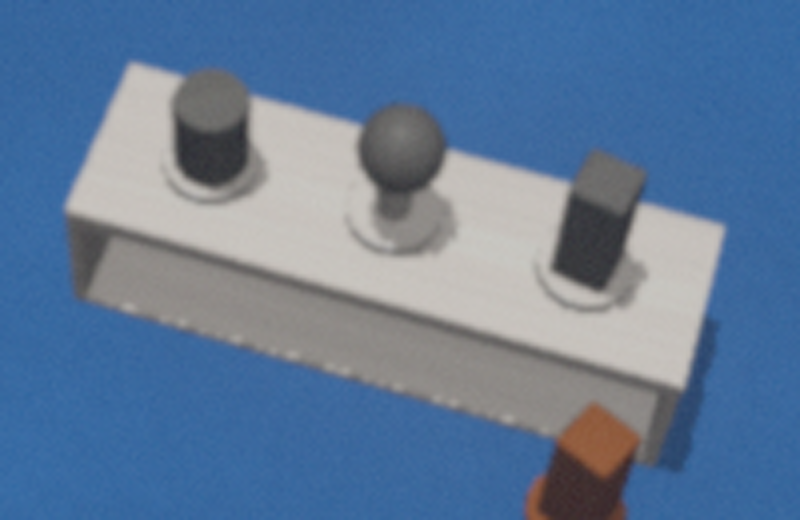

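```bash
python3 - <<'E'
from h import *
from scipy.optimize import least_squares
im=cv2.imread("pics/side0.png")[280:410,260:460]; cv2.imwrite("pics/c_side.png",cv2.resize(im,None,fx=4,fy=4,interpolation=cv2.INTER_CUBIC))
def fit(n,L,P,x0,free=3):
    cp=campose(n)
    def f(v,):
        c,s=np.cos(v[2]),np.sin(v[2]); W=L@np.array([[c,s,0],[-s,c,0],[0,0,1]])+[v[0],v[1],0]
        return (proj(n,W,cp)-P).ravel()
    r=least_squares(f,x0); return r.x[:2].round(1),np.degrees(r.x[2]).round(2),r.fun.reshape(-1,2).round(1).tolist()
L=np.array([[-110,-65,44],[-110,65,44],[-110,-31,44],[-110,31,44],[-78,-13,44],[-78,13,44],[-52,13,44],[-52,-13,44],[110,-65,0],[110,65,0]],float)
P=np.array([[215,78],[497,93],[280,86],[420,92],[308,138],[367,138],[358,187],[300,186],[128,548],[428,568]])/4+[100,170]-.4
print(fit("scene",L,P,[600,-140,0]))
L=np.array([[-40,-130,70],[-40,130,70],[40,130,70],[40,-130,70]],float)
P=np.array([[132,62],[725,225],[685,388],[65,210]])/4+[260,190]-.4
print(fit("scene",L,P,[550,160,0]))
for n in["scene","side"]: print(campose(n)[2])
E
```

```text
(array([ 603.4, -140.3]), np.float64(10.65), [[-0.7, -0.1], [-0.8, -0.6], [1.4, -1.3], [-0.1, -1.2], [0.7, 0.1], [0.3, 0.8], [-0.1, 0.3], [-0.2, -0.2], [-1.0, 1.1], [0.5, 0.6]])
(array([550.7, 165.8]), np.float64(-4.65), [[-0.0, 0.3], [-0.0, 0.2], [-0.2, -0.3], [0.3, -0.1]])
[1054.94170148  212.49502628  829.79380289]
[ 493.22506001 -687.83585776  535.17989947]
```

View pics/c_side.png

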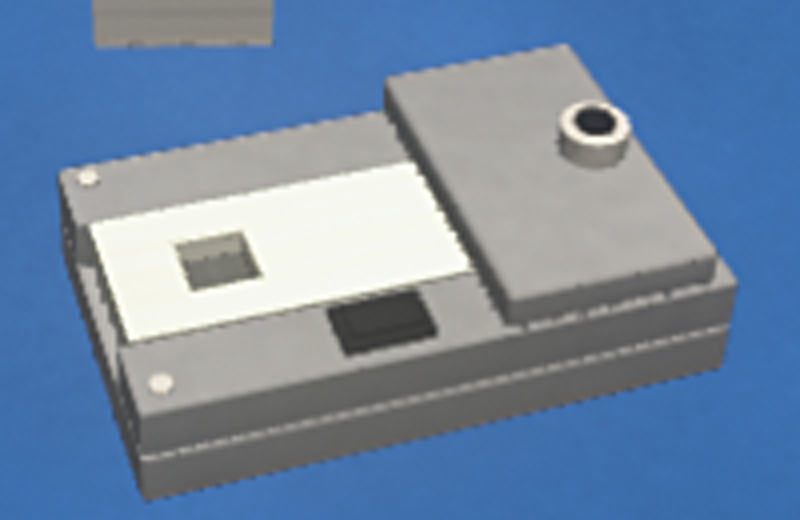

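```bash
cat >> h.py <<'E'
from scipy.optimize import least_squares
def fit(n,L,P,x0,cp=None):
    cp=cp or campose(n)
    def f(v):
        c,s=np.cos(v[2]),np.sin(v[2]); W=L@np.array([[c,s,0],[-s,c,0],[0,0,1]])+[v[0],v[1],0]
        return (proj(n,W,cp)-P).ravel()
    r=least_squares(f,x0); return r.x[:2].round(1),np.degrees(r.x[2]).round(2),r.fun.reshape(-1,2).round(1).tolist()
E
python3 - <<'E'
from h import *
L=np.array([[-110,65,44],[-110,-65,44],[110,-65,44],[-110,-65,0],[110,-65,0],[-78,13,44],[-52,13,44],[-52,-13,44],[-78,-13,44]],float)
P=np.array([[60,170],[145,415],[735,282],[147,498],[722,370],[177,242],[241,232],[262,280],[197,291]])/4+[260,280]-.4
print(fit("side",L,P,[600,-140,0]))
L=np.array([[-40,-130,70],[40,-130,70],[-40,130,70],[40,130,70],[-40,-130,0],[40,-130,0]],float)
P=np.array([[285,261],[328,262],[287,195],[326,196],[285.,286],[328,288]])
print(fit("side",L,P,[550,160,0]))
E
```

```text
(array([ 603.9, -140.5]), np.float64(10.81), [[-0.7, -0.2], [-0.8, -0.0], [1.8, -0.5], [-0.5, 1.9], [0.8, -0.3], [-0.7, 0.0], [0.5, -0.9], [0.5, -1.1], [-0.9, -0.3]])
(array([554., 165.]), np.float64(-4.69), [[-2.1, -2.5], [1.4, -3.9], [1.3, -1.4], [-0.8, -2.7], [-0.6, 5.3], [0.9, 2.9]])
```

```bash
python3 - <<'E'
from h import *
for p in [(595,150),(645,172),(632,212),(577,190)]:
    print(atz("scene",np.array(p)/4+[260,190]-.4,136).round(1))
print("brown1 top z112",atz("scene",(409,299),112),"foot",atz("side",(350,228),0))
print("brown2",atz("scene",(483,254),112))
print("cab floor",atz("scene",(65,140),0),atz("scene",(108,75),0),"tops?",[atz("scene",(80,40),z).round() for z in (100,150,200)])
E
```

```text
[545.2 238.2 136. ]
[550.6 258.4 136. ]
[570.1 256.2 136. ]
[565.3 234.3 136. ]
brown1 top z112 [655.17619011 259.5707404  112.        ] foot [655.98511433 257.47340728   0.        ]
brown2 [549.48624383 359.56604408 112.        ]
cab floor [ 399.5648174  -479.13170322    0.        ] [ 191.76120468 -481.94871394    0.        ] tops? [array([ 206., -508.,  100.]), array([ 264., -458.,  150.]), array([ 322., -409.,  200.])]
```

{"api": "send_rows", "payload": {"plan": [{"dy": -2.4,"hand": 60},{"dy": -3.6,"dx": -0.4,"dz": 0.4,"hand": 60},{"dy": -3.6,"dx": -1.75,"dz": 1.6,"wy": -1.6,"hand": 60},{"dy": -3.6,"dx": -3.5,"dz": 3.2,"wy": -3.2,"hand": 60},{"dy": -3.6,"dx": -5.25,"dz": 4.75,"wy": -4.8,"hand": 60},{"dy": -3.6,"dx": -7,"dz": 6.3,"wy": -6.4,"hand": 60},{"dy": -3.6,"dx": -8.75,"dz": 7.9,"wy": -8,"hand": 60},{"dy": -3.6,"dx": -10.5,"dz": 9.5,"wy": -9.6,"hand": 60}], "force": 40}}

```text
schema error: expected keys dx, dy, dz, wx, wy, wz, hand
```

All seven keys are needed.

{"api": "send_rows", "payload": {"plan": [{"dx": 0,"dy": -2.4,"dz": 0,"wx": 0,"wy": 0,"wz": 0,"hand": 60},{"dx": -0.4,"dy": -3.6,"dz": 0.4,"wx": 0,"wy": 0,"wz": 0,"hand": 60},{"dx": -1.75,"dy": -3.6,"dz": 1.6,"wx": 0,"wy": -1.6,"wz": 0,"hand": 60},{"dx": -3.5,"dy": -3.6,"dz": 3.2,"wx": 0,"wy": -3.2,"wz": 0,"hand": 60},{"dx": -5.25,"dy": -3.6,"dz": 4.75,"wx": 0,"wy": -4.8,"wz": 0,"hand": 60},{"dx": -7,"dy": -3.6,"dz": 6.3,"wx": 0,"wy": -6.4,"wz": 0,"hand": 60},{"dx": -8.75,"dy": -3.6,"dz": 7.9,"wx": 0,"wy": -8,"wz": 0,"hand": 60},{"dx": -10.5,"dy": -3.6,"dz": 9.5,"wx": 0,"wy": -9.6,"wz": 0,"hand": 60}], "force": 40}}

```text
clock: 2.35
ee_pos: [344.2, -262.2, 317.1]
tcp_rot: [[0.975, 0.001, 0.223], [-0.223, -0.001, 0.975], [0.001, -1.0, -0.001]]
wrist_force: [1.9, -0.9, 0.3]
gripper_width: 59.8
```

{"api": "send_rows", "payload": {"plan": [{"dx": 0.4,"dy": 0,"dz": 2.4,"wx": 0,"wy": 0,"wz": 0,"hand": 60},{"dx": 0.8,"dy": 0,"dz": 4.8,"wx": 0,"wy": 0,"wz": 0,"hand": 60},{"dx": 1.3,"dy": 0,"dz": 7.2,"wx": 0,"wy": 0,"wz": 0,"hand": 60},{"dx": 1.7,"dy": 0.4,"dz": 9.6,"wx": 0,"wy": 0,"wz": 0,"hand": 60},{"dx": 2.1,"dy": 0.8,"dz": 12,"wx": 0,"wy": 0,"wz": 0,"hand": 60},{"dx": 2.5,"dy": 1.4,"dz": 14.4,"wx": 0,"wy": 0,"wz": 0,"hand": 60},{"dx": 2.9,"dy": 2,"dz": 16.8,"wx": 0,"wy": 0,"wz": 0,"hand": 60},{"dx": 3.3,"dy": 2.6,"dz": 19,"wx": 0,"wy": 0,"wz": 0,"hand": 60}]}}

```text
clock: 3.35
ee_pos: [533.0, 181.6, 251.3]
tcp_rot: [[0.974, 0.001, 0.228], [-0.228, 0.0, 0.974], [0.001, -1.0, 0.0]]
wrist_force: [0.3, -0.3, 0.7]
gripper_width: 59.9
```

{"api": "send_rows", "payload": {"plan": [{"dx": 0.3,"dy": 0.1,"dz": 1.6,"wx": 0,"wy": 0,"wz": 0,"hand": 60},{"dx": 0.5,"dy": 0.1,"dz": 2.7,"wx": 0,"wy": 0,"wz": 0,"hand": 60},{"dx": 0.5,"dy": 0.1,"dz": 2.7,"wx": 0,"wy": 0,"wz": 0,"hand": 60}]}}

```text
clock: 3.72
ee_pos: [559.6, 245.1, 248.7]
tcp_rot: [[0.974, -0.001, 0.225], [-0.225, 0.001, 0.974], [-0.001, -1.0, 0.001]]
wrist_force: [-0.2, -0.7, -0.5]
gripper_width: 60.2
```

```bash
python3 - <<'E'
from h import *
s=observe(); im=snapshot("wrist"); cv2.imwrite("pics/w1.png",im)
print(s['ee_pos'].round(1),s['clock'],s['tcp_rot'].round(3).tolist(),s['joint_vel'].round(1))
print([(np.round(d['bbox']).tolist(),round(d['score'],2)) for d in recognise("release_pin","wrist")])
import pickle; pickle.dump(s,open("s1.pkl","wb"))
E
```

```text
[559.6 245.1 248.7] 3.725 [[0.974, -0.001, 0.225], [-0.225, 0.001, 0.974], [-0.001, -1.0, 0.001]] [ 2.2 -1.6  1.1  2.2 -0.1  0.1  1. ]
[([273.0, 63.0, 60.0, 52.0], 0.94), ([321.0, 217.0, 50.0, 62.0], 0.84), ([436.0, 164.0, 68.0, 55.0], 0.67)]
```

View pics/w1.png

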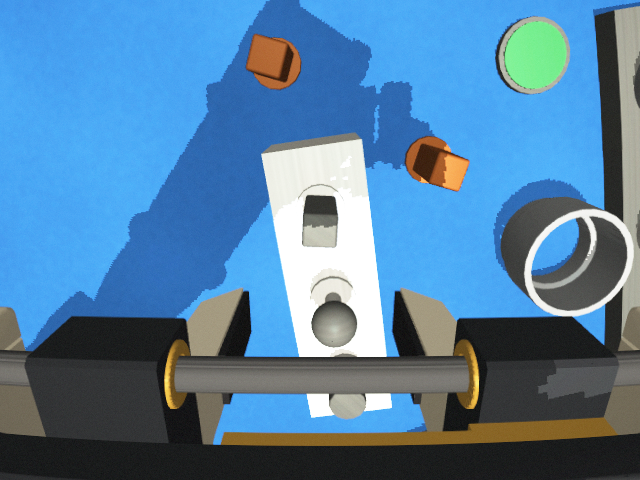

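```bash
python3 - <<'E'
import cv2
im=cv2.imread("pics/w1.png")[120:280,240:400]; cv2.imwrite("pics/c_w1.png",cv2.resize(im,None,fx=5*.7,fy=5*.7,interpolation=cv2.INTER_CUBIC))
E
```

```text
(no output)
```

View pics/c_w1.png

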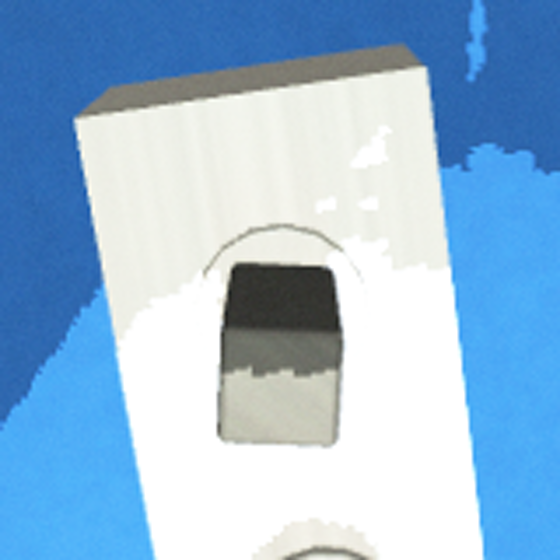

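```bash
python3 - <<'E'
from h import *
import pickle; s=pickle.load(open("s1.pkl","rb")); cp=campose("wrist",s)
W=np.array([atz("wrist",np.array(p)/3.5+[240,120]-.4,136,cp) for p in [(222,329),(342,334),(337,446),(219,441)]])
print(W.round(1)); c=W.mean(0); print("c",c)
for a,b in [(0,1),(3,2),(3,0),(2,1)]:
    d=W[b]-W[a]; print(np.linalg.norm(d).round(1),np.degrees(np.arctan2(d[1],d[0])).round(1))
R=[atz("wrist",np.array(p)/3.5+[240,120]-.4,70,cp).round(1) for p in [(78,119),(428,68)]]; print("rack",R)
t=np.radians(-4.65)
for q in [(-40,130),(40,130),(0,80)]: print(551+q[0]*np.cos(t)-q[1]*np.sin(t),165.5+q[0]*np.sin(t)+q[1]*np.cos(t))
d=np.array([c[0],c[1],84])-s['ee_pos']; print("tool shift/25",(s['tcp_rot'].T@d/25).round(2))
E
```

```text
[[549.8 259.8 136. ]
 [571.7 253.7 136. ]
 [566.  232.  136. ]
 [543.9 238.1 136. ]]
c [557.87561175 245.89117039 136.        ]
22.7 -15.4
22.9 -15.5
22.5 74.8
22.5 75.2
rack [array([522.8, 298.2,  70. ]), array([602.1, 291.6,  70. ])]
521.6705966690346 298.31485647415184
601.4072776414815 291.82935668630074
557.4854997878512 245.23668097244695
tool shift/25 [-0.07  6.59  0.01]
```

{"api": "send_rows", "payload": {"plan": [{"dx": -0.07,"dy": 1.5,"dz": 0,"wx": 0,"wy": 0.4,"wz": 0,"hand": 60},{"dx": -0.07,"dy": 3.2,"dz": 0,"wx": 0,"wy": 0.4,"wz": 0,"hand": 60},{"dx": -0.07,"dy": 4.8,"dz": 0,"wx": 0,"wy": 0.4,"wz": 0,"hand": 60},{"dx": -0.07,"dy": 6.0,"dz": 0,"wx": 0,"wy": 0.4,"wz": 0,"hand": 60},{"dx": -0.07,"dy": 6.6,"dz": 0,"wx": 0,"wy": 0.4,"wz": 0,"hand": 60},{"dx": -0.07,"dy": 6.6,"dz": 0,"wx": 0,"wy": 0.4,"wz": 0,"hand": 60}]}}

```text
clock: 4.58
ee_pos: [557.9, 241.9, 83.9]
tcp_rot: [[0.963, -0.001, 0.269], [-0.269, -0.001, 0.963], [-0.001, -1.0, -0.001]]
wrist_force: [0.4, 0.0, 0.1]
gripper_width: 59.9
```

```bash
python3 - <<'E'
from h import *
s=observe(); im=snapshot("wrist"); cv2.imwrite("pics/w2.png",im)
print(s['ee_pos'].round(1),s['clock'],s['tcp_rot'].round(3).tolist(),s['wrist_force'].round(1))
E
```

```text
[557.9 241.9  83.9] 4.575 [[0.963, -0.001, 0.269], [-0.269, -0.001, 0.963], [-0.001, -1.0, -0.001]] [0.4 0.  0.1]
```

View pics/w2.png

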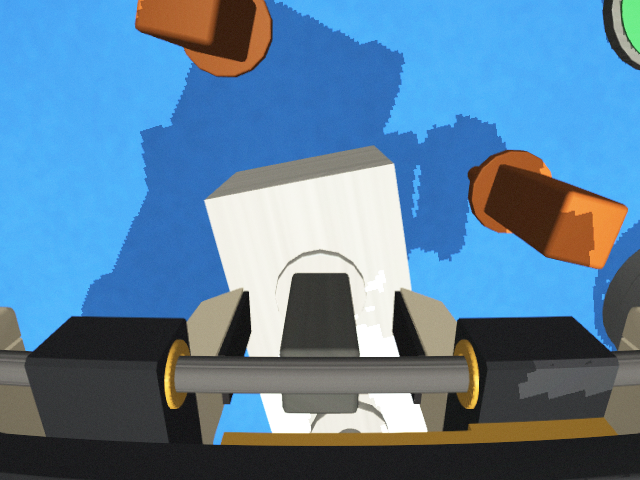

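{"api": "send_rows", "payload": {"plan": [{"dx": -0.04,"dy": 0,"dz": 0.15,"wx": 0,"wy": 0,"wz": 0,"hand": 60},{"dx": -0.04,"dy": 0,"dz": 0.15,"wx": 0,"wy": 0,"wz": 0,"hand": 15},{"dx": -0.04,"dy": 0,"dz": 0.15,"wx": 0,"wy": 0,"wz": 0,"hand": 15},{"dx": -0.04,"dy": 0,"dz": 0.15,"wx": 0,"wy": 0,"wz": 0,"hand": 15},{"dx": -0.04,"dy": 0,"dz": 0.15,"wx": 0,"wy": 0,"wz": 0,"hand": 15},{"dx": -0.04,"dy": 0,"dz": 0.15,"wx": 0,"wy": 0,"wz": 0,"hand": 15}], "force": 40}}

```text
clock: 5.38
ee_pos: [558.2, 246.8, 84.2]
tcp_rot: [[0.963, 0.0, 0.268], [-0.268, -0.0, 0.963], [0.0, -1.0, -0.0]]
wrist_force: [0.8, 0.2, 0.1]
gripper_width: 23.7
```

{"api": "send_rows", "payload": {"plan": [{"dx": 0,"dy": -1,"dz": 0,"wx": 0,"wy": 0,"wz": 0,"hand": 15},{"dx": 0,"dy": -2.6,"dz": 0,"wx": 0,"wy": 0,"wz": 0,"hand": 15},{"dx": 0,"dy": -4.4,"dz": 0,"wx": 0,"wy": 0,"wz": 0,"hand": 15},{"dx": 0,"dy": -5.6,"dz": 0,"wx": 0,"wy": 0,"wz": 0,"hand": 15},{"dx": 0.3,"dy": -5.8,"dz": -1.3,"wx": 0,"wy": 0,"wz": 0,"hand": 15},{"dx": 0.8,"dy": -5.8,"dz": -3.5,"wx": 0,"wy": -1,"wz": 0,"hand": 15},{"dx": 1.3,"dy": -5.8,"dz": -5.8,"wx": 0,"wy": -2.4,"wz": 0,"hand": 15},{"dx": 1.8,"dy": -5.8,"dz": -8,"wx": 0,"wy": -3.4,"wz": 0,"hand": 15}]}}

```text
clock: 6.38
ee_pos: [547.2, 40.1, 228.9]
tcp_rot: [[0.996, -0.001, -0.088], [0.088, -0.0, 0.996], [-0.001, -1.0, -0.0]]
wrist_force: [0.6, -1.1, -1.3]
gripper_width: 24.2
```

```bash
python3 - <<'E'
from h import *
s=observe()
d=np.array([539.8,-152.5,200])-s['ee_pos']; print((s['tcp_rot'].T@d/25).round(2), np.degrees(np.arctan2(s['tcp_rot'][1,0],s['tcp_rot'][0,0])),s['gripper_width'],s['wrist_force'])
E
```

```text
[-0.97  1.16 -7.65] 5.0704306346991626 24.153094095408107 [ 0.57136739 -1.06842578 -1.29087704]
```

{"api": "send_rows", "payload": {"plan": [{"dx": -0.3,"dy": 0.3,"dz": -2,"wx": 0,"wy": -0.5,"wz": 0,"hand": 15},{"dx": -0.5,"dy": 0.7,"dz": -4.2,"wx": 0,"wy": -0.95,"wz": 0,"hand": 15},{"dx": -0.7,"dy": 1.1,"dz": -6.2,"wx": 0,"wy": -0.95,"wz": 0,"hand": 15},{"dx": -1,"dy": 1.2,"dz": -7.5,"wx": 0,"wy": -0.95,"wz": 0,"hand": 15},{"dx": -1,"dy": 1.2,"dz": -7.5,"wx": 0,"wy": -0.95,"wz": 0,"hand": 15},{"dx": -1,"dy": 1.2,"dz": -7.5,"wx": 0,"wy": -0.95,"wz": 0,"hand": 15}]}}

```text
clock: 7.12
ee_pos: [538.6, -146.0, 199.2]
tcp_rot: [[0.983, -0.0, -0.183], [0.183, 0.001, 0.983], [0.0, -1.0, 0.001]]
wrist_force: [0.4, 0.5, -2.8]
gripper_width: 23.4
```

```bash
python3 - <<'E'
from h import *
import pickle
s=observe(); im=snapshot("wrist"); cv2.imwrite("pics/w3.png",im); pickle.dump(s,open("s3.pkl","wb"))
cp=campose("wrist",s)
print(s['ee_pos'].round(1),s['tcp_rot'].round(4).tolist(),s['clock'],s['joint_vel'].round(1))
print([(np.round(d['bbox']).tolist(),round(d['score'],2)) for d in recognise("release_top","wrist")],[(d['centre'],round(d['score'],2),atz("wrist",d['centre'],34,cp).round(1)) for d in landmark_of("release_top","wrist")])
im=snapshot("side");cv2.imwrite("pics/side3.png",im)
E
```

```text
[ 538.6 -146.   199.2] [[0.9831, -0.0001, -0.1833], [0.1833, 0.0007, 0.9831], [0.0, -1.0, 0.0007]] 7.125 [-1.1 -0.3 -0.7 -0.   0.   0.   0.1]
[([321.0, 223.0, 32.0, 27.0], 0.64)] [([319.3, 222.3], 0.59, array([ 538.2, -155.1,   34. ]))]
```

View pics/w3.png

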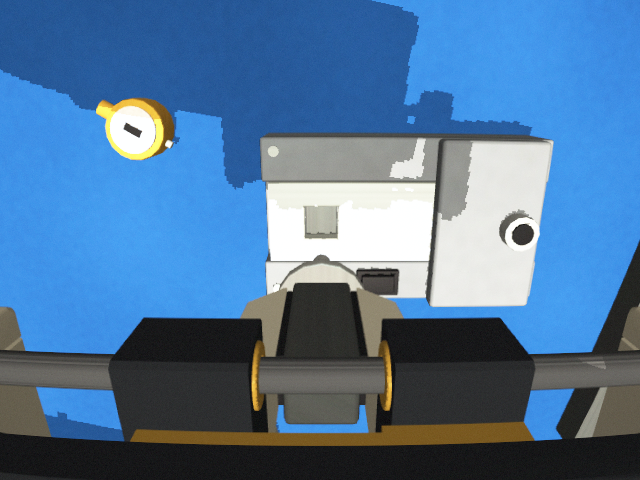

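View pics/side3.png

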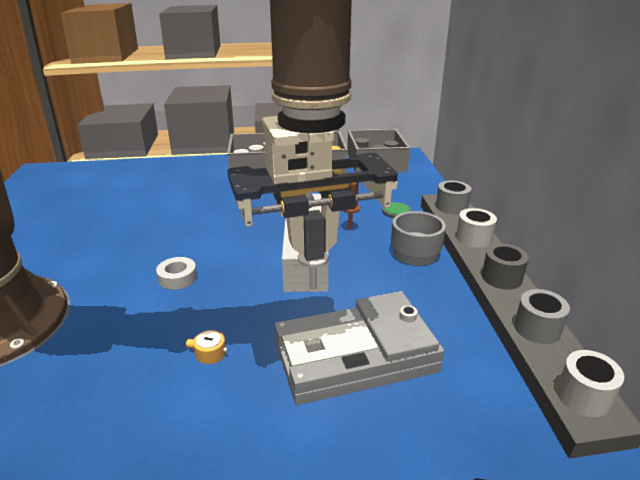

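```bash
python3 - <<'E'
from h import *
import pickle
s=pickle.load(open("s3.pkl","rb")); cp=campose("wrist",s)
im=cv2.imread("pics/w3.png")[125:315,250:560]; cv2.imwrite("pics/c_w3.png",cv2.resize(im,None,fx=2.5,fy=2.5,interpolation=cv2.INTER_CUBIC))
tip=s['ee_pos']+s['tcp_rot']@[0,60,0]; print(proj("wrist",tip,cp), proj("side",tip))
im=cv2.imread("pics/w3.png")[240:300,270:370]; cv2.imwrite("pics/c_w3b.png",cv2.resize(im,None,fx=6,fy=6,interpolation=cv2.INTER_CUBIC))
E
```

```text
[[322.15011742 260.01491001]] [[312.423917   287.80944756]]
```

View pics/c_w3.png

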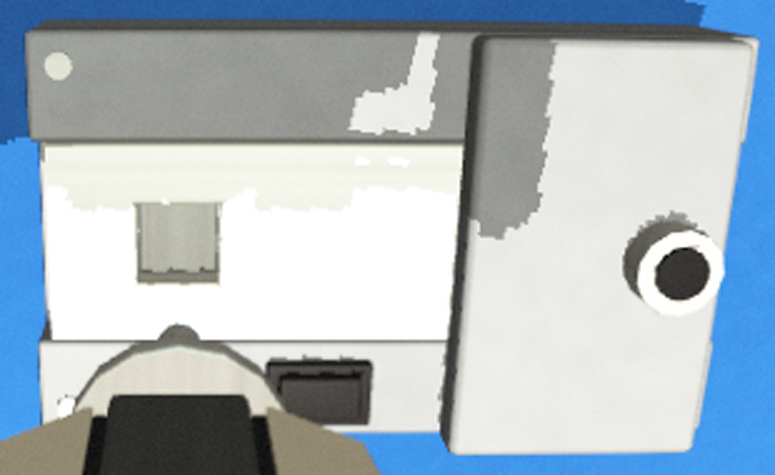

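View pics/c_w3b.png

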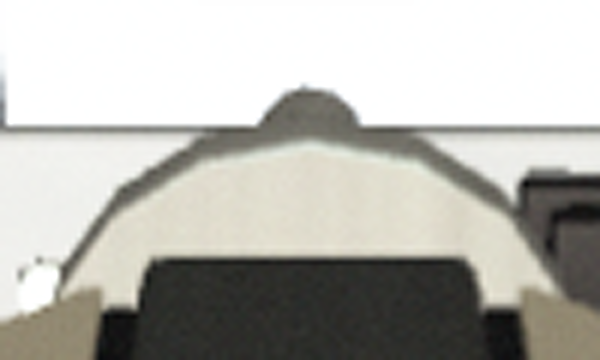

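```bash
python3 - <<'E'
from h import *
import pickle
s=pickle.load(open("s3.pkl","rb")); cp=campose("wrist",s)
f=lambda p:np.array(p)/2.5+[250,125]-.4
L=np.array([[-78,13,44],[-52,13,44],[-52,-13,44],[-78,-13,44]],float)
P=f([[137,203],[221,203],[219,283],[137,283]])
print(fit("wrist",L,P,[600,-140,.18],cp))
L=np.vstack([L,[[-110,65,44],[-110,31,44],[-110,-31,44],[-110,-65,44]]]); P=np.vstack([P,f([[27,33],[38,142],[42,340],[42,428]])])
r=fit("wrist",L,P,[600,-140,.18],cp);print(r)
# recess centre
for dz in(-2,-1,0,1): print(dz,proj("wrist",s['ee_pos']+s['tcp_rot']@[0,60.,5+dz],cp))
W=np.mean([atz("wrist",p,44,cp) for p in P[:4]],0); print("recess c",W)
print("tool shift mm of TCP to recess",s['tcp_rot'].T@(W-s['ee_pos']))
E
```

```text
(array([ 602.9, -140.2]), np.float64(10.23), [[-0.4, -0.3], [0.2, -0.1], [0.4, 0.3], [-0.2, 0.1]])
(array([ 603.7, -140.3]), np.float64(10.21), [[0.6, -0.1], [1.1, 0.1], [1.2, 0.5], [0.7, 0.3], [0.3, -1.8], [-2.6, 0.7], [-1.4, -1.3], [0.1, 2.1]])
-2 [[322.15692434 254.93537704]]
-1 [[322.15920103 253.23277496]]
0 [[322.16148157 251.52545224]]
1 [[322.16376593 249.81340401]]
recess c [ 538.97565601 -151.7830098    44.        ]
tool shift mm of TCP to recess [ -0.70055344 155.15791837  -5.88393621]
```

{"api": "send_rows", "payload": {"plan": [{"dx": 0,"dy": 1,"dz": -0.17,"wx": 0,"wy": 0,"wz": 0,"hand": 15},{"dx": 0,"dy": 2.2,"dz": -0.17,"wx": 0,"wy": 0,"wz": 0,"hand": 15},{"dx": 0,"dy": 3.1,"dz": -0.17,"wx": 0,"wy": 0,"wz": 0,"hand": 15},{"dx": 0,"dy": 3.5,"dz": -0.17,"wx": 0,"wy": 0,"wz": 0,"hand": 15},{"dx": 0,"dy": 3.5,"dz": -0.17,"wx": 0,"wy": 0,"wz": 0,"hand": 15},{"dx": 0,"dy": 3.5,"dz": -0.17,"wx": 0,"wy": 0,"wz": 0,"hand": 15}]}}

```text
clock: 8.07
ee_pos: [540.2, -150.8, 112.7]
tcp_rot: [[0.983, 0.001, -0.183], [0.183, -0.0, 0.983], [0.001, -1.0, -0.001]]
wrist_force: [0.4, -0.7, -2.1]
gripper_width: 24.0
```

```bash
python3 - <<'E'
from h import *
s=observe(); im=snapshot("wrist"); cv2.imwrite("pics/w4.png",im); 
cp=campose("wrist",s)
print(s['ee_pos'].round(1),s['tcp_rot'].round(4).tolist(),s['clock'],s['wrist_force'].round(1))
print((s['tcp_rot'].T@(np.array([539.2,-152.,34])-s['ee_pos'])).round(1))
im=snapshot("side");cv2.imwrite("pics/side4.png",im); cv2.imwrite("pics/c_side4.png",cv2.resize(im[200:410,240:460],None,fx=3.5,fy=2.8))
E
```

```text
[ 540.2 -150.8  112.7] [[0.9831, 0.0015, -0.1831], [0.1831, -0.0003, 0.9831], [0.0014, -1.0, -0.0006]] 8.075 [ 0.4 -0.7 -2.1]
[-1.3 78.7 -0.9]
```

View pics/w4.png

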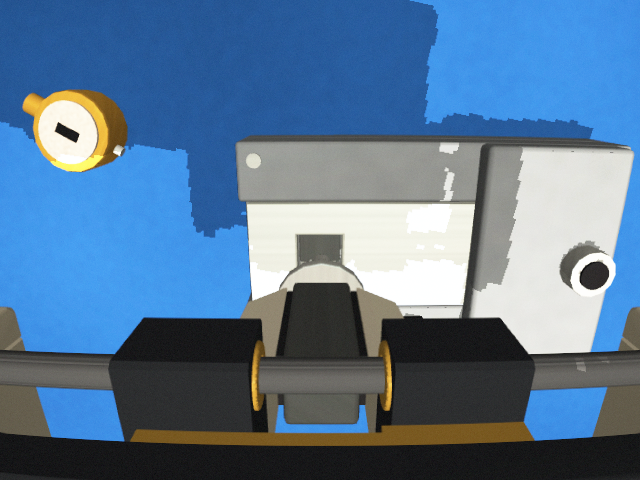

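View pics/c_side4.png

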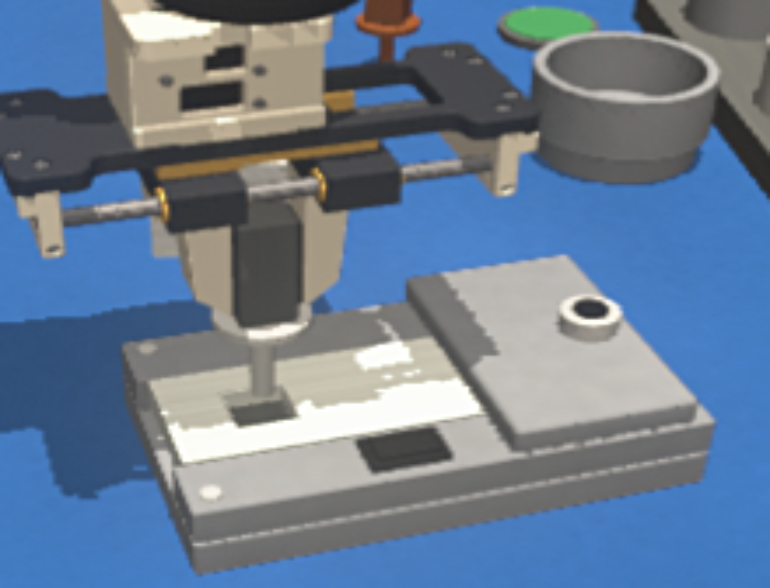

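{"api": "send_rows", "payload": {"plan": [{"dx": 0,"dy": 0.3,"dz": 0,"wx": 0,"wy": 0,"wz": 0,"hand": 15},{"dx": 0,"dy": 0.5,"dz": 0,"wx": 0,"wy": 0,"wz": 0,"hand": 15},{"dx": 0,"dy": 0.62,"dz": 0,"wx": 0,"wy": 0,"wz": 0,"hand": 15},{"dx": 0,"dy": 0.62,"dz": 0,"wx": 0,"wy": 0,"wz": 0,"hand": 15},{"dx": 0,"dy": 0.66,"dz": 0,"wx": 0,"wy": 0,"wz": 0,"hand": 15},{"dx": 0,"dy": 0.66,"dz": 0,"wx": 0,"wy": 0,"wz": 0,"hand": 15}]}}

```text
clock: 8.93
ee_pos: [539.5, -151.0, 95.3]
tcp_rot: [[0.983, 0.0, -0.183], [0.183, -0.0, 0.983], [0.0, -1.0, -0.0]]
wrist_force: [1.5, 0.3, -2.9]
gripper_width: 23.8
```

{"api": "send_rows", "payload": {"plan": [{"dx": 0,"dy": 0.04,"dz": 0,"wx": 0,"wy": 0,"wz": 0,"hand": 15},{"dx": 0,"dy": 0.08,"dz": 0,"wx": 0,"wy": 0,"wz": 0,"hand": 15},{"dx": 0,"dy": 0.08,"dz": 0,"wx": 0,"wy": 0,"wz": 0,"hand": 15}]}}

```text
clock: 9.3
ee_pos: [539.6, -151.0, 93.3]
tcp_rot: [[0.983, 0.0, -0.183], [0.183, -0.0, 0.983], [0.0, -1.0, -0.0]]
wrist_force: [-0.1, 0.3, -0.3]
gripper_width: 24.1
```

{"api": "send_rows", "payload": {"plan": [{"dx": 0,"dy": 0.04,"dz": 0,"wx": 0,"wy": 0,"wz": 0,"hand": 15},{"dx": 0,"dy": 0.08,"dz": 0,"wx": 0,"wy": 0,"wz": 0,"hand": 15},{"dx": 0,"dy": 0.08,"dz": 0,"wx": 0,"wy": 0,"wz": 0,"hand": 15}]}}

```text
clock: 9.68
ee_pos: [539.6, -151.0, 91.3]
tcp_rot: [[0.983, 0.0, -0.183], [0.183, -0.0, 0.983], [0.0, -1.0, -0.0]]
wrist_force: [-0.2, -0.5, 0.8]
gripper_width: 23.8
```

{"api": "send_rows", "payload": {"plan": [{"dx": 0,"dy": 0.04,"dz": 0,"wx": 0,"wy": 0,"wz": 0,"hand": 15},{"dx": 0,"dy": 0.08,"dz": 0,"wx": 0,"wy": 0,"wz": 0,"hand": 15},{"dx": 0,"dy": 0.08,"dz": 0,"wx": 0,"wy": 0,"wz": 0,"hand": 15}]}}

```text
clock: 10.05
ee_pos: [539.6, -151.0, 89.2]
tcp_rot: [[0.983, 0.0, -0.183], [0.183, -0.0, 0.983], [0.0, -1.0, -0.0]]
wrist_force: [-0.4, 0.3, 1.7]
gripper_width: 23.8
```

{"api": "send_rows", "payload": {"plan": [{"dx": 0,"dy": 0.04,"dz": 0,"wx": 0,"wy": 0,"wz": 0,"hand": 15},{"dx": 0,"dy": 0.08,"dz": 0,"wx": 0,"wy": 0,"wz": 0,"hand": 15},{"dx": 0,"dy": 0.08,"dz": 0,"wx": 0,"wy": 0,"wz": 0,"hand": 15}]}}

```text
clock: 10.42
ee_pos: [540.2, -150.9, 88.0]
tcp_rot: [[0.983, 0.001, -0.183], [0.183, -0.0, 0.983], [0.001, -1.0, -0.001]]
wrist_force: [-1.2, 1.0, 8.1]
gripper_width: 24.0
```

{"api": "send_rows", "payload": {"plan": [{"dx": 0,"dy": 0.02,"dz": 0,"wx": 0,"wy": 0,"wz": 0,"hand": 15},{"dx": 0,"dy": 0.04,"dz": 0,"wx": 0,"wy": 0,"wz": 0,"hand": 15},{"dx": 0,"dy": 0.04,"dz": 0,"wx": 0,"wy": 0,"wz": 0,"hand": 15}]}}

```text
clock: 10.8
ee_pos: [541.0, -150.8, 87.8]
tcp_rot: [[0.983, 0.003, -0.183], [0.183, -0.001, 0.983], [0.003, -1.0, -0.001]]
wrist_force: [-0.9, 1.6, 14.0]
gripper_width: 23.8
```

{"api": "send_rows", "payload": {"plan": [{"dx": 0.04,"dy": -0.01,"dz": 0,"wx": 0,"wy": 0,"wz": 0,"hand": 15},{"dx": 0.12,"dy": -0.02,"dz": 0,"wx": 0,"wy": 0,"wz": 0,"hand": 15},{"dx": 0.22,"dy": -0.02,"dz": 0,"wx": 0,"wy": 0,"wz": 0,"hand": 15},{"dx": 0.32,"dy": -0.02,"dz": 0,"wx": 0,"wy": 0,"wz": 0,"hand": 15},{"dx": 0.42,"dy": -0.02,"dz": 0,"wx": 0,"wy": 0,"wz": 0,"hand": 15},{"dx": 0.5,"dy": -0.02,"dz": 0,"wx": 0,"wy": 0,"wz": 0,"hand": 15},{"dx": 0.5,"dy": -0.02,"dz": 0,"wx": 0,"wy": 0,"wz": 0,"hand": 15}]}}

```text
clock: 11.68
ee_pos: [553.0, -148.5, 87.9]
tcp_rot: [[0.983, 0.003, -0.183], [0.183, -0.0, 0.983], [0.002, -1.0, -0.001]]
wrist_force: [-1.2, 1.0, 10.8]
gripper_width: 23.8
```

```bash
python3 - <<'E'
from h import *
s=observe(); im=snapshot("side");cv2.imwrite("pics/side5.png",im); cv2.imwrite("pics/c_side5.png",cv2.resize(im[200:410,240:460],None,fx=3.5,fy=2.8))
print(s['ee_pos'].round(1),s['wrist_force'].round(1))
E
```

```text
[ 553.  -148.5   87.9] [-1.2  1.  10.8]
```

View pics/c_side5.png

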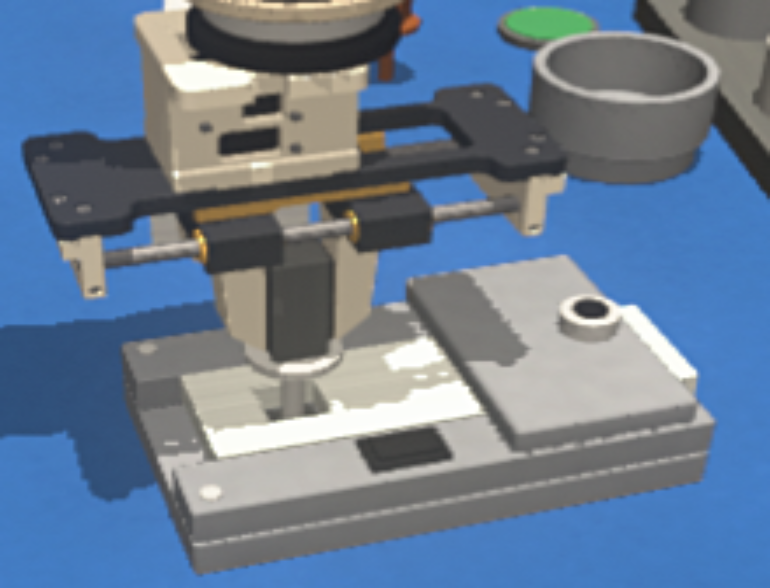

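{"api": "send_rows", "payload": {"plan": [{"dx": 0.1,"dy": 0,"dz": 0,"wx": 0,"wy": 0,"wz": 0,"hand": 15},{"dx": 0.25,"dy": 0,"dz": 0,"wx": 0,"wy": 0,"wz": 0,"hand": 15},{"dx": 0.4,"dy": 0,"dz": 0,"wx": 0,"wy": 0,"wz": 0,"hand": 15},{"dx": 0.55,"dy": 0,"dz": 0,"wx": 0,"wy": 0,"wz": 0,"hand": 15},{"dx": 0.7,"dy": 0,"dz": 0,"wx": 0,"wy": 0,"wz": 0,"hand": 15},{"dx": 0.85,"dy": 0,"dz": 0,"wx": 0,"wy": 0,"wz": 0,"hand": 15},{"dx": 1.0,"dy": 0,"dz": 0,"wx": 0,"wy": 0,"wz": 0,"hand": 15},{"dx": 1.1,"dy": 0,"dz": 0,"wx": 0,"wy": 0,"wz": 0,"hand": 15}]}}

```text
clock: 12.72
ee_pos: [579.8, -143.5, 87.9]
tcp_rot: [[0.983, 0.002, -0.183], [0.183, -0.0, 0.983], [0.002, -1.0, -0.001]]
wrist_force: [-1.6, 1.0, 11.8]
gripper_width: 23.8
```

{"api": "send_rows", "payload": {"plan": [{"dx": 0.08,"dy": 0,"dz": 0,"wx": 0,"wy": 0,"wz": 0,"hand": 15},{"dx": 0.2,"dy": 0,"dz": 0,"wx": 0,"wy": 0,"wz": 0,"hand": 15},{"dx": 0.32,"dy": 0,"dz": 0,"wx": 0,"wy": 0,"wz": 0,"hand": 15},{"dx": 0.44,"dy": 0,"dz": 0,"wx": 0,"wy": 0,"wz": 0,"hand": 15},{"dx": 0.56,"dy": 0,"dz": 0,"wx": 0,"wy": 0,"wz": 0,"hand": 15},{"dx": 0.6,"dy": 0,"dz": 0,"wx": 0,"wy": 0,"wz": 0,"hand": 15},{"dx": 0.6,"dy": 0,"dz": 0,"wx": 0,"wy": 0,"wz": 0,"hand": 15}]}}

```text
clock: 13.6
ee_pos: [594.6, -140.7, 88.0]
tcp_rot: [[0.983, 0.002, -0.183], [0.183, -0.0, 0.983], [0.002, -1.0, -0.001]]
wrist_force: [-1.1, 0.4, 11.8]
gripper_width: 23.6
```

{"api": "send_rows", "payload": {"plan": [{"dx": 0.06,"dy": 0,"dz": 0,"wx": 0,"wy": 0,"wz": 0,"hand": 15},{"dx": 0.12,"dy": 0,"dz": 0,"wx": 0,"wy": 0,"wz": 0,"hand": 15},{"dx": 0.18,"dy": 0,"dz": 0,"wx": 0,"wy": 0,"wz": 0,"hand": 15},{"dx": 0.24,"dy": 0,"dz": 0,"wx": 0,"wy": 0,"wz": 0,"hand": 15},{"dx": 0.24,"dy": 0,"dz": 0,"wx": 0,"wy": 0,"wz": 0,"hand": 15}]}}

```text
clock: 14.22
ee_pos: [598.9, -139.9, 87.8]
tcp_rot: [[0.983, -0.001, -0.183], [0.183, -0.001, 0.983], [-0.001, -1.0, -0.001]]
wrist_force: [-5.9, -0.6, 16.5]
gripper_width: 24.1
```

```bash
python3 - <<'E'
from h import *
s=observe(); im=snapshot("side");cv2.imwrite("pics/side6.png",im); cv2.imwrite("pics/c_side6.png",cv2.resize(im[200:410,240:460],None,fx=3.5,fy=2.8))
im=snapshot("wrist");cv2.imwrite("pics/w6.png",im)
print(s['ee_pos'].round(1),s['wrist_force'].round(1))
E
```

```text
[ 598.9 -139.9   87.8] [-5.9 -0.6 16.5]
```

View pics/c_side6.png

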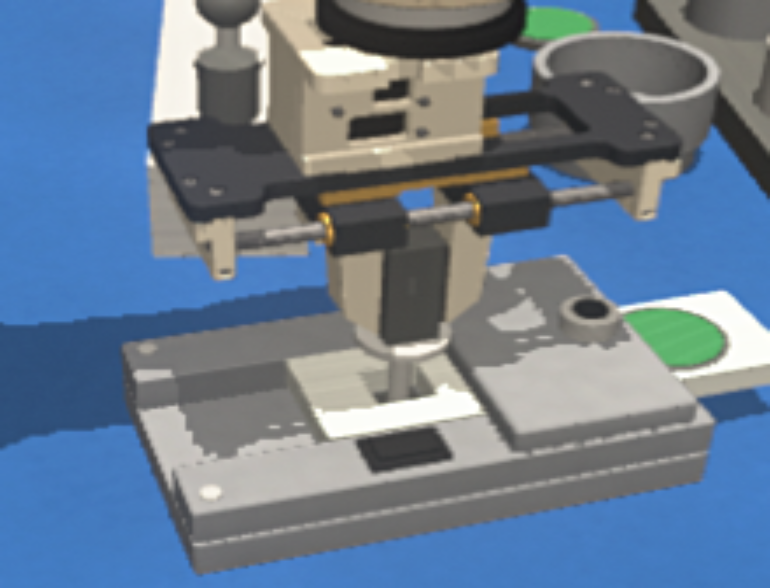

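View pics/w6.png

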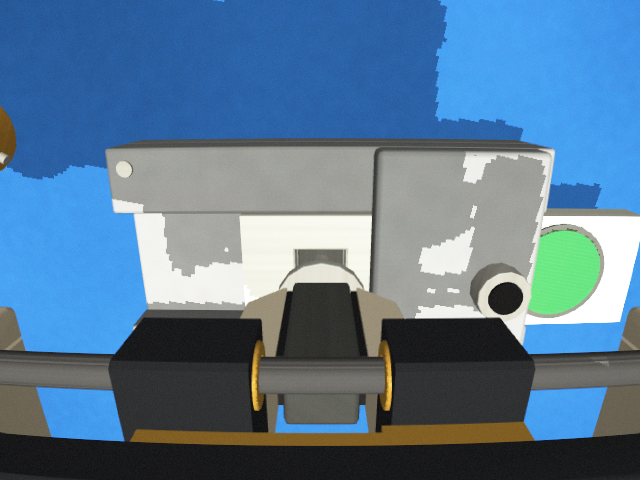

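{"api": "send_rows", "payload": {"plan": [{"dx": 0.06,"dy": 0,"dz": 0,"wx": 0,"wy": 0,"wz": 0,"hand": 15},{"dx": 0.12,"dy": 0,"dz": 0,"wx": 0,"wy": 0,"wz": 0,"hand": 15},{"dx": 0.12,"dy": 0,"dz": 0,"wx": 0,"wy": 0,"wz": 0,"hand": 15}]}}

```text
clock: 14.7
ee_pos: [599.4, -139.9, 87.6]
tcp_rot: [[0.983, -0.006, -0.182], [0.182, -0.002, 0.983], [-0.006, -1.0, -0.001]]
wrist_force: [-13.4, -1.6, 23.2]
gripper_width: 23.9
```

```bash
python3 - <<'E'
from h import *
s=observe(); im=snapshot("wrist");cv2.imwrite("pics/w7.png",im); cp=campose("wrist",s)
print(s['ee_pos'].round(1),s['wrist_force'].round(1))
im=im[135:345,100:640]; cv2.imwrite("pics/c_w7.png",cv2.resize(im,None,fx=1.48,fy=1.48))
import pickle; pickle.dump(s,open("s7.pkl","wb"))
E
```

```text
[ 599.4 -139.9   87.6] [-13.4  -1.6  23.2]
```

View pics/c_w7.png

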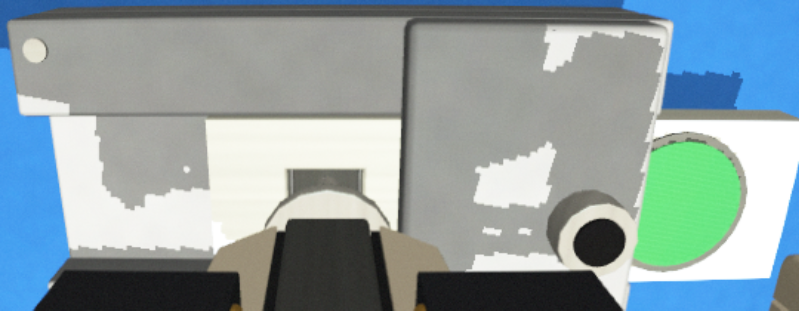

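```bash
python3 - <<'E'
from h import *
import pickle; s=pickle.load(open("s7.pkl","rb")); cp=campose("wrist",s)
t=np.radians(10.5);
for p in [(239.2,214.7),(293.9,248.5),(344.6,248.5)]:
    d=atz("wrist",p,44,cp)[:2]-[603.6,-140.3]; print(d@[np.cos(t),np.sin(t)],d@[-np.sin(t),np.cos(t)])
E
```

```text
-45.4584703266506 31.48143111863347
-18.637965732493765 13.766847053517818
7.05274995118346 13.840929433742694
```

{"api": "send_rows", "payload": {"plan": [{"dx": -0.08,"dy": 0,"dz": 0,"wx": 0,"wy": 0,"wz": 0,"hand": 15},{"dx": -0.12,"dy": 0,"dz": 0,"wx": 0,"wy": 0,"wz": 0,"hand": 15},{"dx": -0.12,"dy": -0.1,"dz": 0,"wx": 0,"wy": 0,"wz": 0,"hand": 15},{"dx": -0.12,"dy": -0.25,"dz": 0,"wx": 0,"wy": 0,"wz": 0,"hand": 15},{"dx": -0.12,"dy": -0.5,"dz": 0,"wx": 0,"wy": 0,"wz": 0,"hand": 15},{"dx": -0.12,"dy": -1,"dz": 0,"wx": 0,"wy": 0,"wz": 0,"hand": 15},{"dx": -0.12,"dy": -2,"dz": 0,"wx": 0,"wy": 0,"wz": 0,"hand": 15},{"dx": -0.12,"dy": -2.4,"dz": 0,"wx": 0,"wy": 0,"wz": 0,"hand": 15}]}}

```text
clock: 15.75
ee_pos: [600.4, -139.7, 148.6]
tcp_rot: [[0.983, 0.003, -0.183], [0.183, -0.0, 0.983], [0.002, -1.0, -0.001]]
wrist_force: [0.2, -0.5, -2.2]
gripper_width: 23.9
```

```bash
python3 - <<'E'
from h import *
s=observe(); im=snapshot("wrist");cv2.imwrite("pics/w8.png",im)
print(s['ee_pos'].round(1),s['wrist_force'].round(1))
im=snapshot("side");cv2.imwrite("pics/side8.png",im)
im=snapshot("scene");cv2.imwrite("pics/scene8.png",im)
cv2.imwrite("pics/c_side8.png",cv2.resize(cv2.imread("pics/side8.png")[200:410,240:480],None,fx=3.3,fy=2.8))
import pickle; pickle.dump(s,open("s8.pkl","wb"))
E
```

```text
[ 600.4 -139.7  148.6] [ 0.2 -0.5 -2.2]
```

View pics/w8.png

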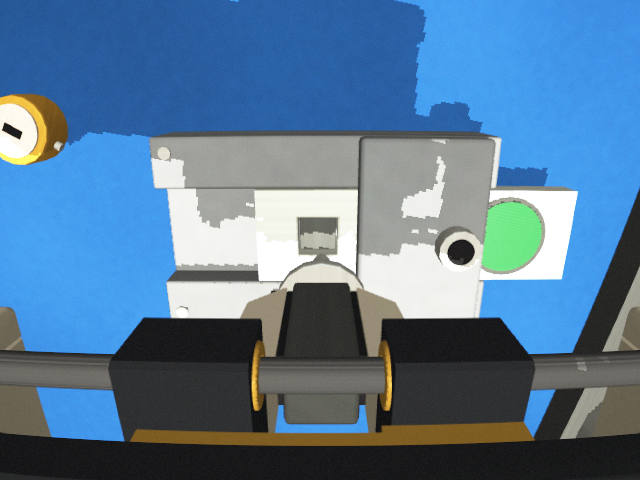

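View pics/c_side8.png

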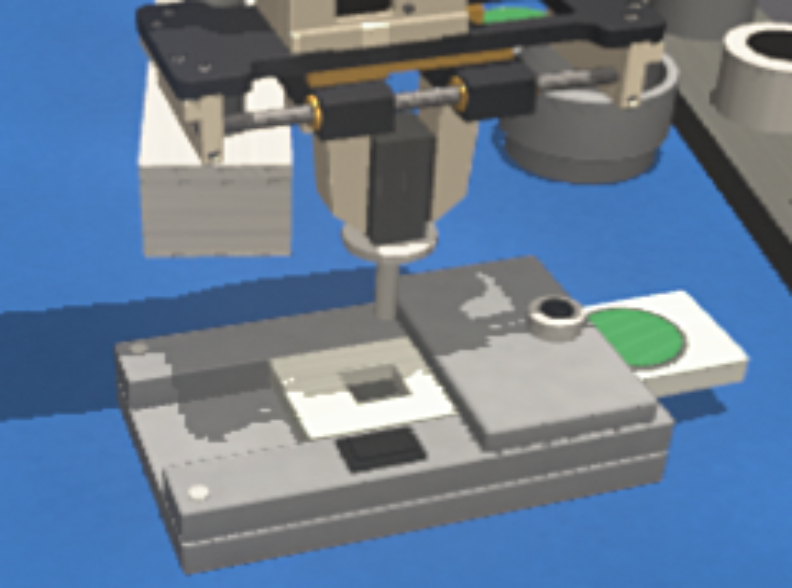

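{"api": "send_rows", "payload": {"plan": [{"dx": 0,"dy": -1.2,"dz": 0,"wx": 0,"wy": 0,"wz": 0,"hand": 15},{"dx": 0,"dy": -2.8,"dz": 0.3,"wx": 0,"wy": 0,"wz": 0,"hand": 15},{"dx": 0.1,"dy": -3.3,"dz": 2,"wx": 0,"wy": 0.5,"wz": 0,"hand": 15},{"dx": 0.3,"dy": -3.3,"dz": 4.2,"wx": 0,"wy": 1.2,"wz": 0,"hand": 15},{"dx": 0.5,"dy": -3.3,"dz": 6.5,"wx": 0,"wy": 1.9,"wz": 0,"hand": 15},{"dx": 0.7,"dy": -3.3,"dz": 8.8,"wx": 0,"wy": 2.5,"wz": 0,"hand": 15},{"dx": 0.9,"dy": -3.3,"dz": 11.1,"wx": 0,"wy": 2.5,"wz": 0,"hand": 15},{"dx": 1.1,"dy": -3.3,"dz": 13.3,"wx": 0,"wy": 2.5,"wz": 0,"hand": 15}]}}

```text
clock: 16.9
ee_pos: [564.9, 193.6, 228.2]
tcp_rot: [[0.997, -0.001, 0.078], [-0.078, -0.001, 0.997], [-0.001, -1.0, -0.001]]
wrist_force: [1.6, -0.3, -1.7]
gripper_width: 23.7
```

```bash
python3 - <<'E'
from h import *
s=observe()
d=np.array([558,246.7,215])-s['ee_pos']; print((s['tcp_rot'].T@d/25).round(2), np.degrees(np.arctan2(s['tcp_rot'][1,0],s['tcp_rot'][0,0])),s['gripper_width'])
E
```

```text
[-0.44  0.53  2.1 ] -4.461198278180172 23.690049532383167
```

{"api": "send_rows", "payload": {"plan": [{"dx": -0.2,"dy": 0,"dz": 1.2,"wx": 0,"wy": 0,"wz": 0,"hand": 15},{"dx": -0.35,"dy": 0,"dz": 1.9,"wx": 0,"wy": 0,"wz": 0,"hand": 15},{"dx": -0.35,"dy": 0.8,"dz": 1.9,"wx": 0,"wy": 0,"wz": 0,"hand": 15},{"dx": -0.35,"dy": 2.0,"dz": 1.9,"wx": 0,"wy": 0,"wz": 0,"hand": 15},{"dx": -0.35,"dy": 2.8,"dz": 1.9,"wx": 0,"wy": 0,"wz": 0,"hand": 15},{"dx": -0.35,"dy": 2.8,"dz": 1.9,"wx": 0,"wy": 0,"wz": 0,"hand": 15},{"dx": -0.35,"dy": 2.8,"dz": 1.9,"wx": 0,"wy": 0,"wz": 0,"hand": 15}]}}

```text
clock: 17.77
ee_pos: [561.1, 239.8, 159.8]
tcp_rot: [[0.997, 0.001, 0.079], [-0.079, 0.0, 0.997], [0.001, -1.0, 0.0]]
wrist_force: [-0.8, 0.8, -1.7]
gripper_width: 24.0
```

```bash
python3 - <<'E'
from h import *
s=observe(); im=snapshot("wrist");cv2.imwrite("pics/w9.png",im)
import pickle; pickle.dump(s,open("s9.pkl","wb"))
print(s['ee_pos'].round(1),s['tcp_rot'].round(3).tolist())
im=snapshot("side");cv2.imwrite("pics/side9.png",im)
im=snapshot("scene");cv2.imwrite("pics/scene9.png",im)
cv2.imwrite("pics/c_scene9.png",cv2.resize(im[130:330,260:500],None,fx=3,fy=3))
E
```

```text
[561.1 239.8 159.8] [[0.997, 0.001, 0.079], [-0.079, 0.0, 0.997], [0.001, -1.0, 0.0]]
```

View pics/w9.png

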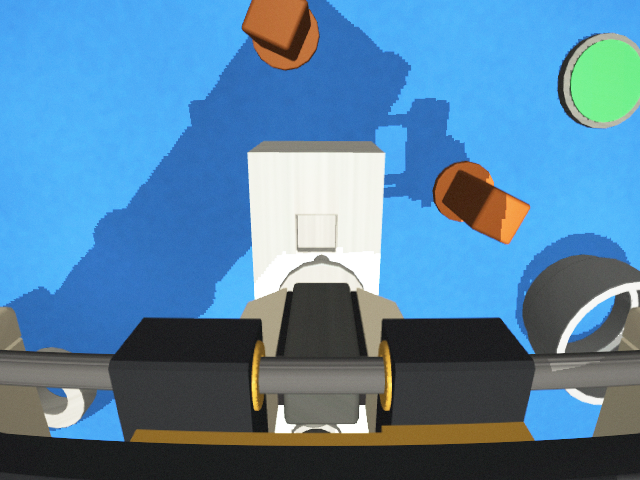

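View pics/c_scene9.png

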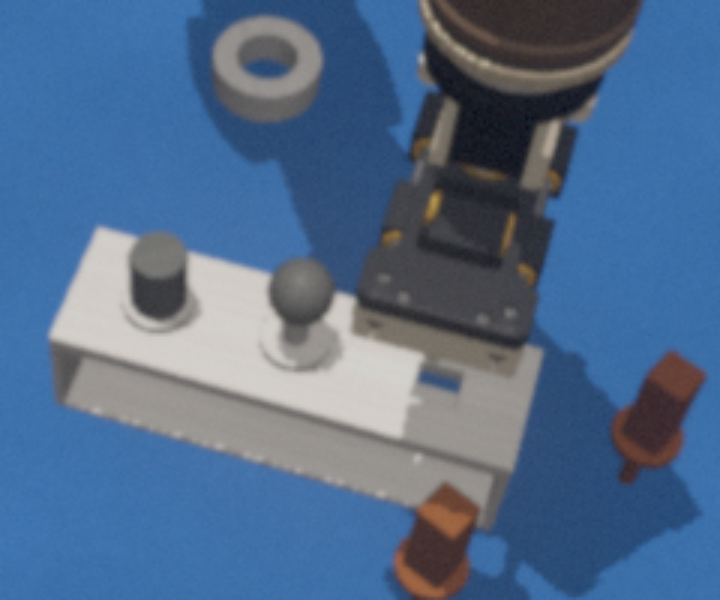

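```bash
python3 - <<'E'
from h import *
import pickle; s=pickle.load(open("s9.pkl","rb")); cp=campose("wrist",s)
P=[(297,214),(336.5,214),(336.5,250.5),(297,250.5)]
W=np.array([atz("wrist",p,70,cp) for p in P]); print(W.round(1), W.mean(0).round(1))
print("hole rel TCP, tool mm",(s['tcp_rot'].T@(W.mean(0)-s['ee_pos'])).round(1))
for dz in(-3,-2,-1,0): print(dz,proj("wrist",s['ee_pos']+s['tcp_rot']@[0,60.,5+dz],cp))
im=cv2.imread("pics/w9.png")[195:300,270:380]; cv2.imwrite("pics/c_w9.png",cv2.resize(im,None,fx=5,fy=5))
E
```

```text
[[547.4 259.   70. ]
 [571.2 257.1  70. ]
 [569.7 233.6  70. ]
 [545.1 235.5  70. ]] [558.3 246.3  70. ]
hole rel TCP, tool mm [-3.4 89.8  6.3]
-3 [[322.32154145 256.38265943]]
-2 [[322.32404486 254.68403997]]
-1 [[322.32655227 252.98070443]]
0 [[322.32906367 251.27264784]]
```

View pics/c_w9.png

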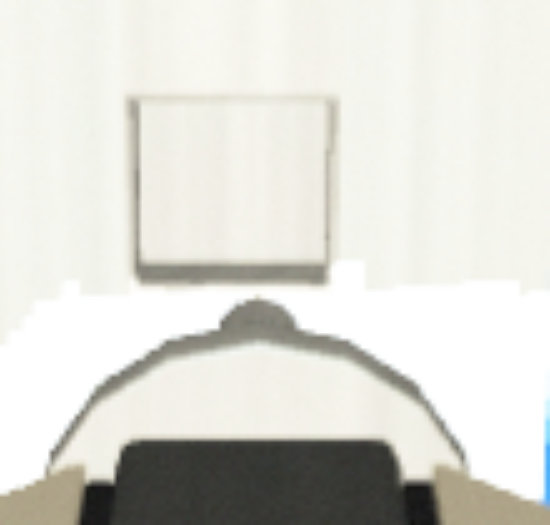

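{"api": "send_rows", "payload": {"plan": [{"dx": -0.12,"dy": 0.2,"dz": 0.33,"wx": 0,"wy": 0,"wz": 0,"hand": 15},{"dx": -0.12,"dy": 0.6,"dz": 0.33,"wx": 0,"wy": 0,"wz": 0,"hand": 15},{"dx": -0.12,"dy": 0.9,"dz": 0.33,"wx": 0,"wy": 0,"wz": 0,"hand": 15},{"dx": -0.12,"dy": 1.1,"dz": 0.33,"wx": 0,"wy": 0,"wz": 0,"hand": 15},{"dx": -0.12,"dy": 1.3,"dz": 0.33,"wx": 0,"wy": 0,"wz": 0,"hand": 15},{"dx": -0.12,"dy": 1.4,"dz": 0.33,"wx": 0,"wy": 0,"wz": 0,"hand": 15}]}}

```text
clock: 18.68
ee_pos: [558.2, 248.4, 123.8]
tcp_rot: [[0.997, -0.0, 0.078], [-0.078, -0.0, 0.997], [-0.0, -1.0, -0.0]]
wrist_force: [0.0, -0.3, -2.6]
gripper_width: 23.8
```

```bash
python3 - <<'E'
from h import *
s=observe(); print(s['ee_pos'].round(1),s['wrist_force'].round(1))
print("hole rel TCP, tool mm",(s['tcp_rot'].T@(np.array([558.1,246,70])-s['ee_pos'])).round(1))
im=snapshot("wrist");cv2.imwrite("pics/w10.png",im)
im=snapshot("scene");cv2.imwrite("pics/c_scene10.png",cv2.resize(im[180:330,330:490],None,fx=4,fy=4))
E
```

```text
[558.2 248.4 123.8] [ 0.  -0.3 -2.6]
hole rel TCP, tool mm [ 0.1 53.8 -2.4]
```

View pics/w10.png

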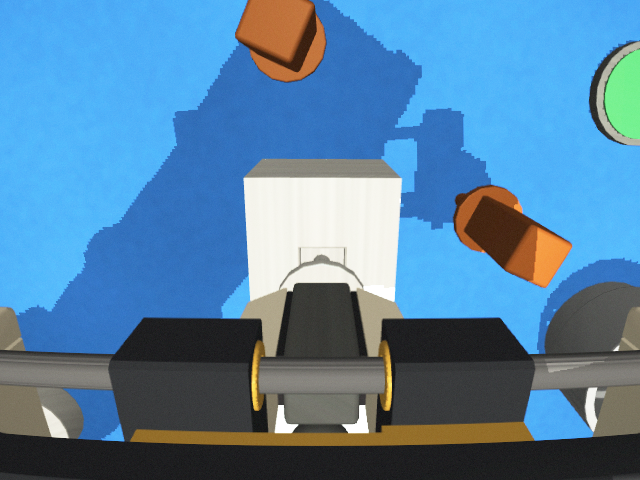

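View pics/c_scene10.png

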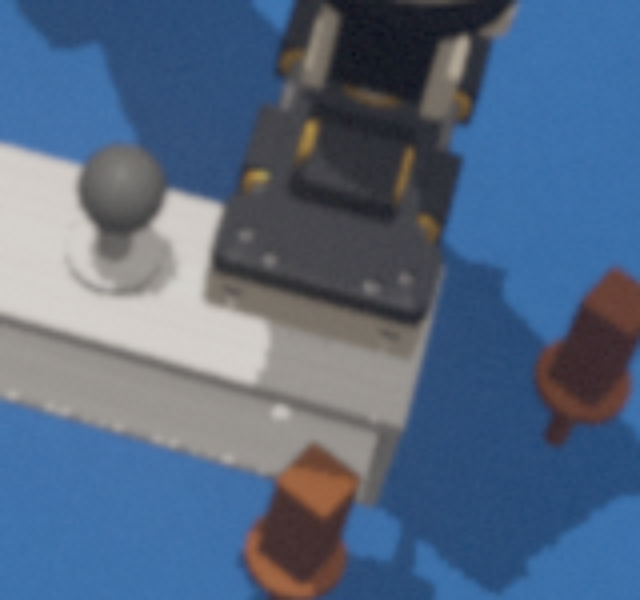

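{"api": "send_rows", "payload": {"plan": [{"dx": 0,"dy": 0.3,"dz": 0,"wx": 0,"wy": 0,"wz": 0,"hand": 15},{"dx": 0,"dy": 0.7,"dz": 0,"wx": 0,"wy": 0,"wz": 0,"hand": 15},{"dx": 0,"dy": 1.1,"dz": 0,"wx": 0,"wy": 0,"wz": 0,"hand": 15},{"dx": 0,"dy": 1.4,"dz": 0,"wx": 0,"wy": 0,"wz": 0,"hand": 15},{"dx": 0,"dy": 1.5,"dz": 0,"wx": 0,"wy": 0,"wz": 0,"hand": 15},{"dx": 0,"dy": 1.5,"dz": 0,"wx": 0,"wy": 0,"wz": 0,"hand": 15},{"dx": 0,"dy": 1.5,"dz": 0,"wx": 0,"wy": 0,"wz": 0,"hand": 15}]}}

```text
clock: 19.65
ee_pos: [558.5, 248.7, 87.0]
tcp_rot: [[0.997, 0.0, 0.078], [-0.078, 0.0, 0.997], [0.0, -1.0, 0.0]]
wrist_force: [0.7, 0.2, -1.5]
gripper_width: 23.9
```

{"api": "send_rows", "payload": {"plan": [{"dx": 0,"dy": 0.04,"dz": 0,"wx": 0,"wy": 0,"wz": 0,"hand": 15},{"dx": 0,"dy": 0.04,"dz": 0,"wx": 0,"wy": 0,"wz": 0,"hand": 15}]}}

```text
clock: 19.9
ee_pos: [558.4, 248.5, 85.8]
tcp_rot: [[0.997, 0.0, 0.078], [-0.078, -0.0, 0.997], [0.0, -1.0, -0.0]]
wrist_force: [0.3, -0.2, -1.9]
gripper_width: 23.7
```

{"api": "send_rows", "payload": {"plan": [{"dx": 0,"dy": 0.04,"dz": 0,"wx": 0,"wy": 0,"wz": 0,"hand": 15},{"dx": 0,"dy": 0.04,"dz": 0,"wx": 0,"wy": 0,"wz": 0,"hand": 15}]}}

```text
clock: 20.15
ee_pos: [558.2, 248.5, 84.6]
tcp_rot: [[0.997, -0.0, 0.078], [-0.078, -0.0, 0.997], [-0.0, -1.0, -0.0]]
wrist_force: [0.2, 0.0, -1.6]
gripper_width: 23.8
```

{"api": "send_rows", "payload": {"plan": [{"dx": 0,"dy": 0.03,"dz": 0,"wx": 0,"wy": 0,"wz": 0,"hand": 15},{"dx": 0,"dy": 0.03,"dz": 0,"wx": 0,"wy": 0,"wz": 0,"hand": 15}]}}

```text
clock: 20.4
ee_pos: [558.3, 248.6, 84.2]
tcp_rot: [[0.997, 0.0, 0.078], [-0.078, -0.0, 0.997], [0.0, -1.0, -0.0]]
wrist_force: [-0.5, -0.9, 2.1]
gripper_width: 23.9
```

{"api": "send_rows", "payload": {"plan": [{"dx": 0,"dy": -0.01,"dz": 0,"wx": 0,"wy": 0,"wz": 0,"hand": 30},{"dx": 0,"dy": -0.01,"dz": 0,"wx": 0,"wy": 0,"wz": 0,"hand": 45},{"dx": 0,"dy": -0.01,"dz": 0,"wx": 0,"wy": 0,"wz": 0,"hand": 60},{"dx": 0,"dy": -0.01,"dz": 0,"wx": 0,"wy": 0,"wz": 0,"hand": 60},{"dx": 0,"dy": -0.01,"dz": 0,"wx": 0,"wy": 0,"wz": 0,"hand": 60}]}}

```text
clock: 21.02
ee_pos: [558.3, 248.6, 84.2]
tcp_rot: [[0.997, 0.0, 0.078], [-0.078, -0.0, 0.997], [0.0, -1.0, -0.0]]
wrist_force: [-0.3, 0.0, -0.3]
gripper_width: 59.6
```

```bash
python3 - <<'E'
from h import *
s=observe(); print(s['ee_pos'].round(1),s['wrist_force'].round(1),s['gripper_width'])
im=snapshot("wrist");cv2.imwrite("pics/w11.png",im)
E
```

```text
[558.3 248.6  84.2] [-0.3  0.  -0.3] 59.580899755767895
```

View pics/w11.png

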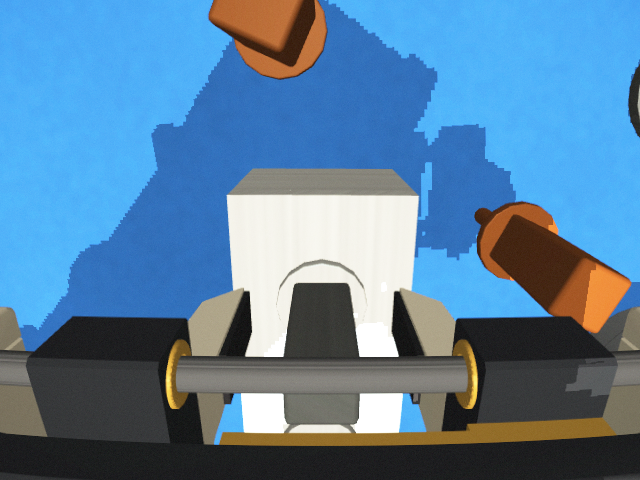

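Released cleanly, with the disc flat on the plate. I'll retreat straight up, then check all views.

{"api": "send_rows", "payload": {"plan": [{"dx": 0,"dy": -0.5,"dz": 0,"wx": 0,"wy": 0,"wz": 0,"hand": 60},{"dx": 0,"dy": -1.5,"dz": 0,"wx": 0,"wy": 0,"wz": 0,"hand": 60},{"dx": 0,"dy": -3,"dz": 0,"wx": 0,"wy": 0,"wz": 0,"hand": 60},{"dx": 0,"dy": -5,"dz": 0,"wx": 0,"wy": 0,"wz": 0,"hand": 60},{"dx": 0,"dy": -7,"dz": 0,"wx": 0,"wy": 0,"wz": 0,"hand": 60},{"dx": 0,"dy": -7.5,"dz": 0,"wx": 0,"wy": 0,"wz": 0,"hand": 60},{"dx": 0,"dy": -7.5,"dz": 0,"wx": 0,"wy": 0,"wz": 0,"hand": 60},{"dx": 0,"dy": -7.5,"dz": 0,"wx": 0,"wy": 0,"wz": 0,"hand": 60}]}}

```text
clock: 22.08
ee_pos: [557.7, 247.9, 270.2]
tcp_rot: [[0.997, -0.002, 0.078], [-0.078, -0.001, 0.997], [-0.002, -1.0, -0.001]]
wrist_force: [-0.1, 0.2, -0.2]
gripper_width: 60.3
```

```bash
python3 - <<'E'
from h import *
s=observe(); print(s['ee_pos'].round(1),s['wrist_force'].round(1),s['gripper_width'],s['clock'])
import pickle; pickle.dump(s,open("s12.pkl","wb"))
a=snapshot("wrist");b=snapshot("side");c=snapshot("scene")
cv2.imwrite("pics/w12.png",a);cv2.imwrite("pics/side12.png",b);cv2.imwrite("pics/scene12.png",c)
cv2.imwrite("pics/m12.png",np.hstack([cv2.resize(a[100:300,220:420],(400,400)),cv2.resize(b[180:410,230:460],(400,400))]))
cv2.imwrite("pics/c_side12.png",cv2.resize(b[280:410,260:480],None,fx=3.5,fy=3.5,interpolation=cv2.INTER_CUBIC))
E
```

```text
[557.7 247.9 270.2] [-0.1  0.2 -0.2] 60.31710706402401 22.075
```

View pics/m12.png

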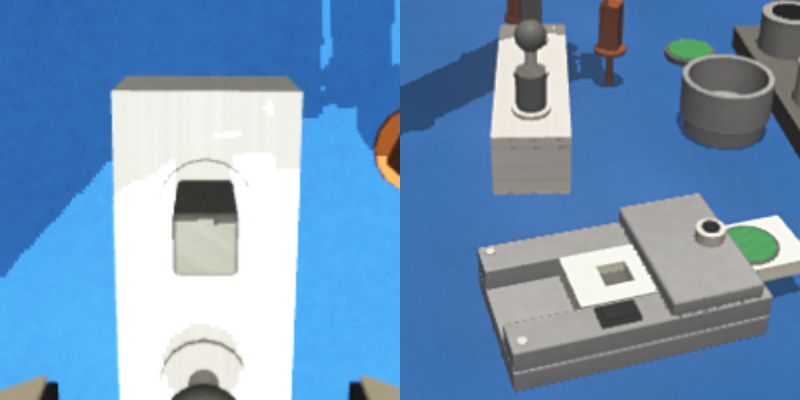

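View pics/scene12.png

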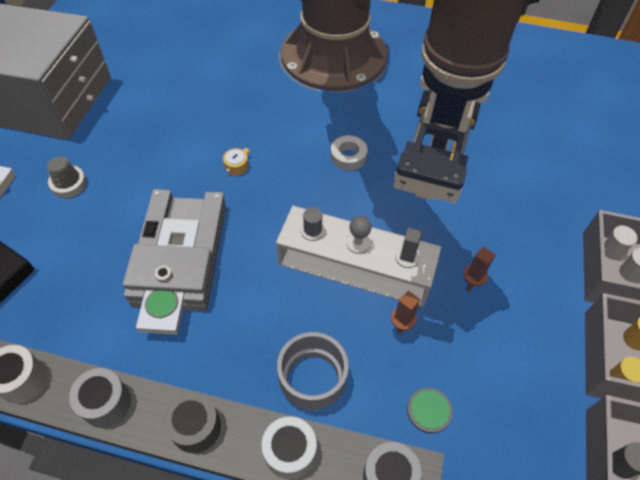

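View pics/c_side12.png

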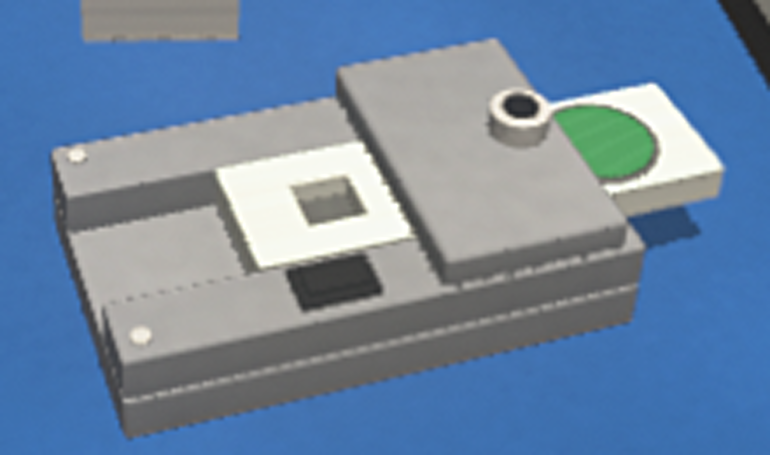

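```bash
python3 - <<'E'
from h import *
f=lambda P,k,o:np.array([atz("side",p,44) for p in np.array(P)/k+o-.4])
a=f([[177,242],[241,232],[262,280],[197,291]],4,[260,280]).mean(0); b=f([[291,187],[351,177],[370,213],[309,224]],3.5,[260,280]).mean(0)
print(a,b,np.linalg.norm(b-a), np.degrees(np.arctan2(*(b-a)[1::-1])))
E
```

```text
[ 540.11096769 -153.92889598   44.        ] [ 599.19035295 -142.61035615   44.        ] 60.153828701746946 10.845418894529237
```

The slide measures 60.2 mm out along the lamp's x axis, the pin stands upright in its hole, and the gripper is clear of everything.

```bash
python3 - <<'E'
from rig import *
print(job_done())
E
```

```text
the job is handed in; nothing more can be done
None
```

The job is done and handed in at about 22 s on the clock, well under the 51 s limit.

**What I did:**
- I took the dark square-handled pin from the rack's y = +80 hole and lowered its tip into the recess. I pressed the button until the force rose sharply at its stop.
- I pushed the slide out with 11–25 N (net of the tool's weight) on the button throughout. At the stop, the push force climbed to 13 N with only about 0.5 mm more travel.
- I lifted the pin straight off, stood it back in the same hole until the disc touched the plate, opened the fingers and retreated upward.

**Last checks:**
- **Slide:** the side camera puts the recess 60.2 mm from where it started, along the lamp base's x axis. An earlier wrist-camera check, made while the slide was still loaded, gave about 59 mm.
- **Pin:** it stands upright in its hole with the disc flat on the plate, and the two brown look-alikes and the other tools are where they were.
- **Robot:** the gripper was about 130 mm above the pin with near-zero wrist force, touching nothing.

No check failed. The only disagreement was that 1 mm between the two slide measurements, which is within the 2 mm camera calibration. The measured TCP was up to about 8 mm off target right after fast moves, so I corrected it before the grasp, the press and the placing.

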